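# Chuck a polishing stone in the repair bench's spindle

### The job

Take the polishing stone (the tool with the thick round steel shank) out of the rack and lay it in the two V rests of the bench spindle, its shank pushed fully home between the chuck's open jaws. Then turn the chuck's sleeve by its bars, upper bars towards the robot, until the three jaws grip the shank tight, and let go. Do not disturb the other things on the bench.

Things in the scene. Friction and masses are not known exactly. Their poses are not given: they have to be found in the camera images.
- stone: polishing stone: grey eight-sided stone 90 mm long, 32 mm across flats, with a round steel shank, 16 mm thick and 50 mm long, on its axis at one end; 0.13 to 0.25 kg; does not roll on a flat. Origin: on its lowest flat, under the middle of the stone; z up; axis 16 mm above. Stone from x = -45 to +45 mm, shank on to x = -95. Starts in the rack, at the rack's yaw, only the shank sticking out
- shank_tip (a point): centre of the end face of the stone's shank
- rack: fixed wooden rack, 100 x 206 x 62 mm, of three covered pigeonholes side by side (62 mm between centres), open to its -x. Origin: on the bench under its centre. Holes 38 mm wide and high, floor 20 mm above the bench. Stone, brush and scraper lie in them in any order, origins 4 mm forward of the rack's; 49 mm of the shank stands out. A tool must be drawn straight out, about 105 mm
- spindle: fixed polishing spindle, axis level, 100 mm above the bench. Origin: on the bench under the mouth of the chuck; +x runs along the axis into chuck and motor; +y is the side nearer the robot. Base plate 76 mm wide, 12 mm thick, x = -120 to 180 mm. Motor 80 mm in diameter, x = 70 to 175. With the shank home the middle of the stone is at x = -61 mm
- chuck_mouth (a point): on the spindle axis at x = 0, the mouth of the three jaws, which reach from x = 2 to 32 mm; a flat steel face at x = 34 mm stops the shank. The jaws leave a circle 29 mm across or more at the start. Axes as the spindle's
- rests (a point): on the spindle axis at x = -61 mm, midway between two aluminium V rests (45 degree faces, 8 mm thick, centred at x = -31 and -91 mm, their tips 8 mm below the axis and 46 mm apart over all) that hold the stone, lying on its flats, on the axis (1.5 mm low; the closing jaws lift it). Between the rests 52 mm are free for fingers, down to the base plate
- sleeve_hub (a point): on the spindle axis at x = 54 mm: centre of the turning sleeve (66 mm in diameter, 24 mm wide) and of its four radial steel bars, 10 mm thick, ending 82 mm from the axis, 90 degrees apart; when the joint reads 0 they stand up, down and to both sides. Axes as the spindle's; the point does not turn
- sleeve (a joint): turn of the sleeve, rad, 0 (open) to 2.9; starts at 0 to 0.6. Grows as the top bars move to the spindle's +y side and down; closes all jaws 4 mm per rad; they meet the shank at about 2.25 and are tight at about 2.3. It is stiff (0.25 N m) and stays where left, so it stays clamped. Tight: 8 to 15 N on a bar after the jaws have met the shank
- jaw0: lower jaw of the chuck, a 9 mm wide steel block that slides towards the axis. Origin on the spindle axis
- jaw1: upper jaw of the chuck, on the spindle's -y side, likewise
- jaw2: upper jaw of the chuck, on the spindle's +y side, likewise
- brush: bystander in the rack: square wooden handle, 90 x 26 x 26 mm, with a thin rod (7 mm) sticking 45 mm out to its -x. Origin under the middle of the handle
- scraper: bystander in the rack: dark wooden handle, 90 x 30 x 22 mm, with a flat steel blade 24 mm wide and 3 mm thick sticking 40 mm out to its -x. Origin under the middle of the handle
- spool: bystander: solder spool, 52 mm in diameter, 38 mm high, standing. Origin under its centre
- tape: bystander: tape roll, 60 mm in diameter, 18 mm high, lying flat. Origin under its centre
- jar: bystander: yellow plastic jar, 60 mm in diameter, 85 mm high. Origin under its centre
- phone: bystander: black phone, 72 x 150 x 9 mm (x, y, z). Origin under its centre
- parts_tray: bystander: clear divided tray, 90 x 120 x 24 mm. Origin under its centre
- driver: bystander: screwdriver, 150 mm long, lying along its x. Origin near its middle
- meter: bystander: yellow meter, 75 x 140 x 32 mm. Origin under its centre

How it is judged:
By the outcome, as a careful person would: the job done as asked, in the order asked, and still so for the second after the job is handed in, with the robot touching nothing.
It also fails if it takes over 70 s, if anything falls off the work surface, if the arm or the gripper's body presses on something with over 40 N, if the wrist force passes 120 N, or if a joint passes its speed limit or range.

### The arm

A 6-joint arm with a two-finger parallel gripper is mounted at the origin on the work surface. World frame = base frame: x ahead of the robot, y to its left, z up, the work surface at z = 0. Lengths are in m, angles in degrees, forces in N, time in s.
With the tool pointing down it reaches from about 0.25 to 0.8 m from the base axis. Payload 3.9 kg.
Tool frame: the origin (TCP) lies at the very end of the fingers, on their centre line; the grasp point (between the pads) lies 19 mm behind it; z points along the fingers, y is the line along which they close (so a half turn about z gives the same grasp; the last joint's range is limited). The gripper opens to 85 mm and grips with 20 to 120 N. Pads are 22 mm wide; open, the fingers measure 114 mm over their backs; the gripper's body (76 mm by 85 mm) begins 54 mm behind the grasp point. The pads swing forward as they close: fully open they stand 13 mm farther back than shut.
Start: joints at [-67.151, 14.897, -7.913, 67.191, 0, 90], TCP at [0.204, -0.484, 0.231] pointing down, gripper open.
Joint ranges: [-159.42, 159.42], [-47.68, 98.78], [-73.54, 78.23], [-108.79, 121.32], [-90, 84.71], [-180, 180]. Speed limits (degrees/s): [147.25, 147.25, 180, 180, 180, 180].

### API

Orientations are given as a 3x3 rotation matrix whose columns are the frame's x, y, z axes.
In Python, from rig import manip gives the robot as it stands.
- The arm moves only by the tool shift_gripper, called after "Request:" as a command line: name --argument value ..., lists and objects as JSON in quotes. Schema: {"type":"object","properties":{"steps":{"type":"array","items":{"type":"object","properties":{"jaw":{"type":"number"},"d":{"type":"array","items":{"type":"number"},"minItems":3,"maxItems":3},"rot":{"type":"array","items":{"type":"number"},"minItems":3,"maxItems":3}},"additionalProperties":false,"required":["jaw"]},"minItems":1,"maxItems":10},"force":{"type":"number"},"only":{"type":"string"},"quiet":{"type":"boolean"},"lines":{"type":"string"}},"required":["steps"],"additionalProperties":false}. steps is a list of rows, 1 to 10 of them, each an object with the fields jaw (the opening from 0.0 (shut) to 1.0 (fully open)), d (a list: dx, dy, dz in m), rot (a list: a rotation vector rx, ry, rz in degrees); a field left out counts as zero (the opening has to be given); each row is the pose to reach, as a shift and turn from the pose commanded when the call began, along the tool's axes at that moment; what a row does not reach only later rows make up. A row lasts 1/8 s, in which the tool goes at most 0.0625 m and 10.7 degrees, less where a joint would pass 70% of its speed; a pose out of reach is approached as far as the arm can. The fingers move at their own pace and stop on an object; force is the grip in N (left out, the last holds). Time passes only in rows, so rows that do not move let the fingers close. The tool returns the time, the measured TCP pose, the force, the opening and the grip force at its end. only (a regular expression) keeps the lines of the reply that match it, lines (a string "A,B") keeps lines A to B, and quiet returns only ok. Input that does not fit is refused with a message, and nothing moves.
- manip.observe(): the state, without advancing time (a new reading comes with each control period).
- manip.capture(name): name is "scene" or "top" or "wrist"; returns the picture (384x512x3 uint8, blue, green, red); there is no depth.
- manip.camera_info(name): a dict with "intrinsics" (3x3 intrinsics, pixels), "extrinsics" (4x4, takes a point from world to camera coordinates); the wrist camera has in their place "mount" (4x4, takes a point from camera to tool coordinates, whose origin is the TCP and whose axes are the flange's). Camera axes: x right, y down, z forward; pixel columns grow to the right and rows downward; lengths in m; the calibration is good to about 2 mm. A picture is of the moment at which its call begins: read the wrist's pose just before it. camera_info takes no time and is no camera call.
- manip.job_done(): hands the job in; it is judged then, once.
The state is a dict: "time": time; "joint_pos": joint angles; "qvel": joint speeds; "joint_torque": joint torques, N m; "ee_pos": TCP position; "eef_rot": TCP orientation; "force": force on the tool from outside, world axes, zero at the start; "ft_torque": the same for the moment, N m; "width": opening from 0.0 (shut) to 1.0 (fully open); "gripper_force": force on a finger pad.
Only numpy, scipy, OpenCV 4.12 (cv2) and the standard library are available. Lean on these libraries where they do the work, as an engineer would, in place of code of your own. Each camera call takes 0.05 s, during which the arm holds its last target. There are 200 camera calls.

## Working session

There is one attempt and no reset: what is moved stays moved. The work goes in short steps, Python scripts to look and compute and a tool call to move; the robot and the scene stay as the last step left them, time stands still between calls to the robot, and variables do not carry over. Pictures are saved under pics/ and viewed, at most 10 in all, crops included, and the job is handed in when it is done.

```bash
ls; mkdir -p pics
```

Create h.py:
```python
import numpy as np, cv2
from rig import manip
def proj(name,P,ee=None,R=None):
    c=manip.camera_info(name);K=np.array(c["intrinsics"]);P=np.atleast_2d(P)
    if name=="wrist":
        T=np.eye(4);T[:3,:3]=R;T[:3,3]=ee
        E=np.linalg.inv(T@np.array(c["mount"]))
    else: E=np.array(c["extrinsics"])
    p=(E[:3,:3]@P.T).T+E[:3,3]; q=(K@p.T).T
    return q[:,:2]/q[:,2:]
def cam(name,ee=None,R=None):
    c=manip.camera_info(name);K=np.array(c["intrinsics"])
    if name=="wrist":
        T=np.eye(4);T[:3,:3]=R;T[:3,3]=ee
        return K,np.linalg.inv(T@np.array(c["mount"]))
    return K,np.array(c["extrinsics"])
def tri(obs): # [(K,E,(u,v))]
    A=[];
    for K,E,(u,v) in obs:
        P=K@E[:3]; A+= [u*P[2]-P[0], v*P[2]-P[1]]
    x=np.linalg.svd(np.array(A))[2][-1]; return x[:3]/x[3]
def onz(K,E,uv,z):
    d=E[:3,:3].T@np.linalg.inv(K)@np.array([*uv,1.]);o=-E[:3,:3].T@E[:3,3]
    return o+d*(z-o[2])/d[2]
```

Run:
```python
from h import *
np.set_printoptions(precision=4,suppress=True)
a=manip.capture("scene");b=manip.capture("top")
cv2.imwrite("pics/s0.png",cv2.resize(a,(800,600)));cv2.imwrite("pics/t0.png",cv2.resize(b,(800,600)))
s=manip.observe();print(s)
for n in("scene","top"):
    K,E=cam(n);print(K,-E[:3,:3].T@E[:3,3],E[:3,:3])
print(manip.camera_info("wrist"))
```

```text
pics
rig.py
{'time': 0.1, 'joint_pos': array([-67.1499,  14.9315,  -7.9789,  67.1907,   0.0012,  90.    ]), 'qvel': array([-0.0259, -0.12  ,  0.1655, -0.0651,  0.0268, -0.1028]), 'joint_torque': array([  0.0003, -40.6509,  25.4527,   0.0101,   0.    ,  -0.    ]), 'ee_pos': array([ 0.2036, -0.4832,  0.2305]), 'eef_rot': array([[ 0.9215,  0.3883, -0.0007],
       [ 0.3883, -0.9215,  0.0016],
       [ 0.    , -0.0018, -1.    ]]), 'force': array([ 0.4412,  0.32  , -0.0696]), 'ft_torque': array([-0.045 ,  0.0149, -0.0499]), 'gripper_force': 0.0, 'width': 1.0020696164511003}
[[355.8902   0.     262.7838]
 [  0.     355.8902 192.7703]
 [  0.       0.       1.    ]] [ 1.2974 -0.0962  0.6073] [[ 0.0877  0.996   0.0189]
 [ 0.5697 -0.0346 -0.8211]
 [-0.8172  0.0828 -0.5704]]
[[348.9802   0.     253.1783]
 [  0.     348.9802 188.1663]
 [  0.       0.       1.    ]] [ 0.4231 -0.0508  0.9304] [[-0.0263 -0.9988 -0.0413]
 [-0.9885  0.0321 -0.1476]
 [ 0.1487  0.037  -0.9882]]
{'intrinsics': array([[296.9377,   0.    , 255.4027],
       [  0.    , 296.9377, 192.4398],
       [  0.    ,   0.    ,   1.    ]]), 'mount': array([[ 0.0002, -0.962 , -0.2731,  0.0697],
       [ 1.    ,  0.0002, -0.0001, -0.0005],
       [ 0.0002, -0.2731,  0.962 , -0.1421],
       [ 0.    ,  0.    ,  0.    ,  1.    ]])}
```

View pics/s0.png

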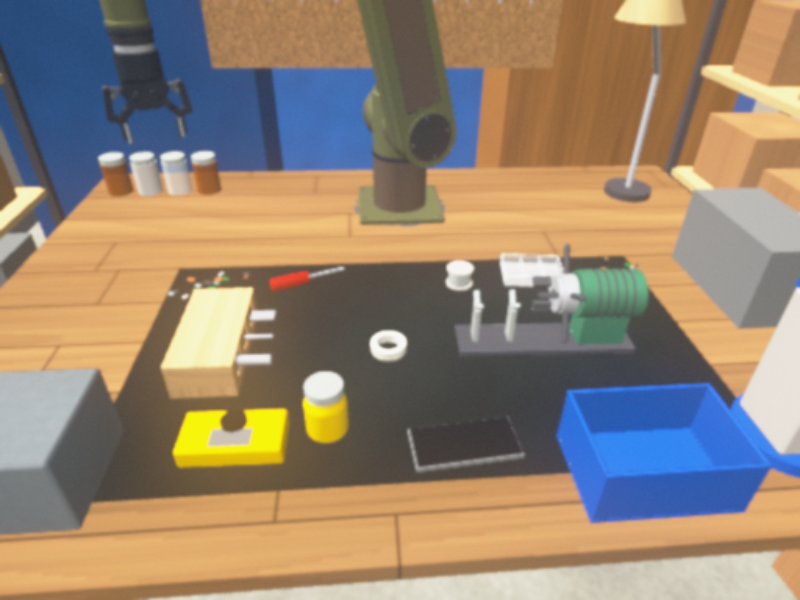

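View pics/t0.png

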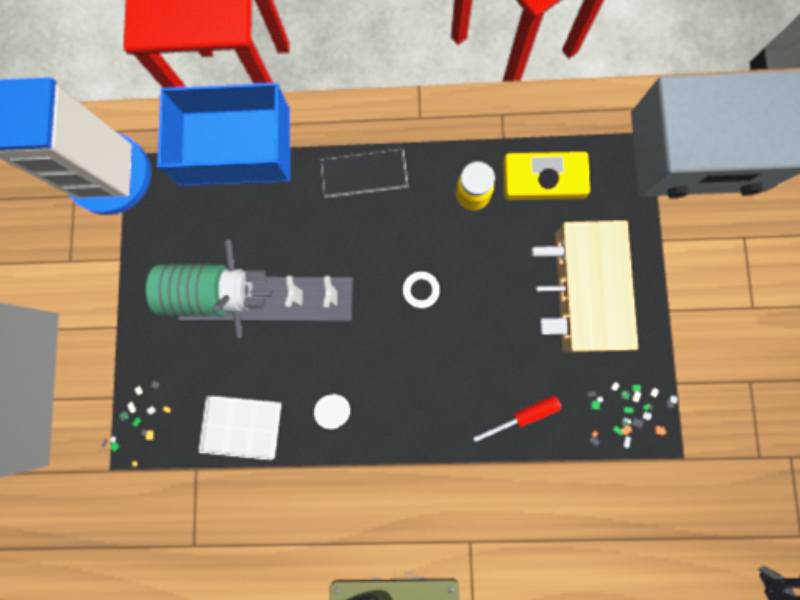

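The rack is at the right (opening to +y). Its mouth shows shank ends at 800px (548,252), (551,289) and (554,326). The far one is the stone, the middle the brush rod and the near one the scraper blade. The spindle is at the left with its chuck towards +y, and the two rests show at (293,291) and (329,291).

Run:
```python
from h import *
np.set_printoptions(precision=4,suppress=True)
S=cam("scene");T=cam("top");k=.64
def t(n,a,b): print(n,tri([(*S,np.array(a)*k),(*T,np.array(b)*k)]))
t("stone tip",(271,359),(533,252))
t("brush tip",(273,337),(537,289))
t("blade tip",(275,316),(542,326))
t("rack corner far-front top",(239,371),(564,222)) 
t("rack corner near-front",(254,290),(572,352))
t("rest L far tip",(517,337),(295,303))
t("bar top",(567,247),(229,242))
for n,z,uv in [("tape",.018,(421,290)),("base end far",.012,(351,278)),("base end near",.012,(352,320)),("spool",.038,(332,411)),("jar",.085,(478,180)),("driver tip",.01,(475,440)),("driver end",.02,(560,402)),("rackfar",.062,(564,222)),("racknear",.062,(572,352)),("racknearback",.062,(637,350)),("rackfarback",.062,(628,221)),("stone tip",.036,(533,252)),("tray",.02,(280,402))]: print(n,onz(*T,np.array(uv)*k,z))
```

```text
stone tip [ 0.621  -0.246   0.0349]
brush tip [ 0.5594 -0.2501  0.0299]
blade tip [ 0.4979 -0.2542  0.0282]
rack corner far-front top [ 0.6649 -0.29    0.0534]
rack corner near-front [ 0.4532 -0.2926  0.0545]
rest L far tip [0.5536 0.1633 0.0031]
bar top [0.61   0.2012 0.2142]
tape [ 0.5659 -0.0598  0.018 ]
base end far [0.5916 0.0595 0.012 ]
base end near [0.5192 0.0588 0.012 ]
spool [0.3701 0.0902 0.038 ]
jar [ 0.7315 -0.1566  0.085 ]
driver tip [ 0.3165 -0.1397  0.01  ]
driver end [ 0.3745 -0.2787  0.02  ]
rackfar [ 0.6631 -0.2947  0.062 ]
racknear [ 0.4531 -0.2921  0.062 ]
racknearback [ 0.4534 -0.3924  0.062 ]
rackfarback [ 0.6608 -0.3969  0.062 ]
stone tip [ 0.6209 -0.2475  0.036 ]
tray [0.3857 0.1795 0.02  ]
```

Request:
shift_gripper --steps '[{"jaw": 1, "d": [0.466, -0.035, 0.03], "rot": [0, 0, 112.85]}, {"jaw": 1, "d": [0.466, -0.035, 0.03], "rot": [0, 0, 112.85]}, {"jaw": 1, "d": [0.466, -0.035, 0.03], "rot": [0, 0, 112.85]}, {"jaw": 1, "d": [0.466, -0.035, 0.03], "rot": [0, 0, 112.85]}, {"jaw": 1, "d": [0.466, -0.035, 0.03], "rot": [0, 0, 112.85]}, {"jaw": 1, "d": [0.466, -0.035, 0.03], "rot": [0, 0, 112.85]}, {"jaw": 1, "d": [0.466, -0.035, 0.03], "rot": [0, 0, 112.85]}, {"jaw": 1, "d": [0.466, -0.035, 0.03], "rot": [0, 0, 112.85]}, {"jaw": 1, "d": [0.466, -0.035, 0.03], "rot": [0, 0, 112.85]}, {"jaw": 1, "d": [0.466, -0.035, 0.03], "rot": [0, 0, 112.85]}]'

```text
time: 1.35
ee_pos: [0.4813, -0.4075, 0.2017]
eef_rot: [[0.694, -0.711, 0.118], [-0.719, -0.674, 0.167], [-0.039, -0.201, -0.979]]
force: [0.5, 0.8, 1.2]
width: 0.999
gripper_force: 0.0
```

Run:
```python
from h import *
s=manip.observe();print(s['ee_pos'],s['eef_rot'],s['joint_pos'])
```

```text
[ 0.48133474 -0.40751749  0.20165576] [[ 0.69353445 -0.71074182  0.11771167]
 [-0.71934732 -0.67426467  0.16705268]
 [-0.03936251 -0.20053236 -0.97889599]] [-46.10322096  27.65381657   6.23410776  70.84775669  11.57495615
 179.94230748]
```

Add to h.py:
```python
from scipy.spatial.transform import Rotation as Ro
np.set_printoptions(precision=4,suppress=True)
def go(p,yaw,z=None,Rt=None):
    s=manip.observe();R=np.array(s['eef_rot']);c,q=np.cos(np.radians(yaw)),np.sin(np.radians(yaw))
    if Rt is None: Rt=np.array([[c,q,0],[q,-c,0],[0,0,-1]])
    print("shift",R.T@(np.array(p)-s['ee_pos']),"rot",Ro.from_matrix(R.T@Rt).as_rotvec(degrees=True))
```

```bash
python3 -c "
from h import *
go([.6,-.24,.2],90)"
```

```text
shift [-0.0381 -0.197   0.0436] rot [  -8.2155  -12.6664 -135.6811]
```

Request:
shift_gripper --steps '[{"jaw": 1, "d": [-0.038, -0.197, 0.044], "rot": [-8.2, -12.7, -135.7]}, {"jaw": 1, "d": [-0.038, -0.197, 0.044], "rot": [-8.2, -12.7, -135.7]}, {"jaw": 1, "d": [-0.038, -0.197, 0.044], "rot": [-8.2, -12.7, -135.7]}, {"jaw": 1, "d": [-0.038, -0.197, 0.044], "rot": [-8.2, -12.7, -135.7]}, {"jaw": 1, "d": [-0.038, -0.197, 0.044], "rot": [-8.2, -12.7, -135.7]}, {"jaw": 1, "d": [-0.038, -0.197, 0.044], "rot": [-8.2, -12.7, -135.7]}, {"jaw": 1, "d": [-0.038, -0.197, 0.044], "rot": [-8.2, -12.7, -135.7]}, {"jaw": 1, "d": [-0.038, -0.197, 0.044], "rot": [-8.2, -12.7, -135.7]}, {"jaw": 1, "d": [-0.038, -0.197, 0.044], "rot": [-8.2, -12.7, -135.7]}, {"jaw": 1, "d": [-0.038, -0.197, 0.044], "rot": [-8.2, -12.7, -135.7]}]'

```text
time: 2.6
ee_pos: [0.6001, -0.2393, 0.1996]
eef_rot: [[0.477, 0.879, -0.019], [0.878, -0.476, 0.051], [0.036, -0.041, -0.999]]
force: [-0.6, 1.0, 0.3]
width: 0.994
gripper_force: 0.0
```

```bash
python3 -c "
from h import *
go([.6,-.24,.2],90);print(manip.observe()['joint_pos'])"
```

```text
shift [-0.0006  0.0002 -0.0005] rot [ -1.7853  -2.5753 -28.4755]
[-22.8596  29.3968   9.8442  72.5775   2.2548  95.5809]
```

Request:
shift_gripper --steps '[{"jaw": 1, "rot": [-1.8, -2.6, -28.5]}, {"jaw": 1, "rot": [-1.8, -2.6, -28.5]}, {"jaw": 1, "rot": [-1.8, -2.6, -28.5]}, {"jaw": 1, "rot": [-1.8, -2.6, -28.5]}]'

```text
time: 3.1
ee_pos: [0.5999, -0.2391, 0.1999]
eef_rot: [[0.007, 1.0, 0.0], [1.0, -0.007, 0.0], [0.0, 0.0, -1.0]]
force: [-0.1, 0.3, -0.0]
width: 0.998
gripper_force: 0.0
```

Run:
```python
from h import *
import json
s=manip.observe();a=manip.capture("wrist")
json.dump([list(s['ee_pos']),np.array(s['eef_rot']).tolist()],open("w1.json","w"))
cv2.imwrite("pics/w1.png",cv2.resize(a,(768,576)))
print(s['joint_pos'])
go([.6,-.24,.2],90)
```

```text
[-21.7313  27.6588   7.0076  69.3424   0.0075  68.6683]
shift [-0.0007 -0.0001 -0.0001] rot [ 0.019  -0.0021 -0.4478]
```

View pics/w1.png

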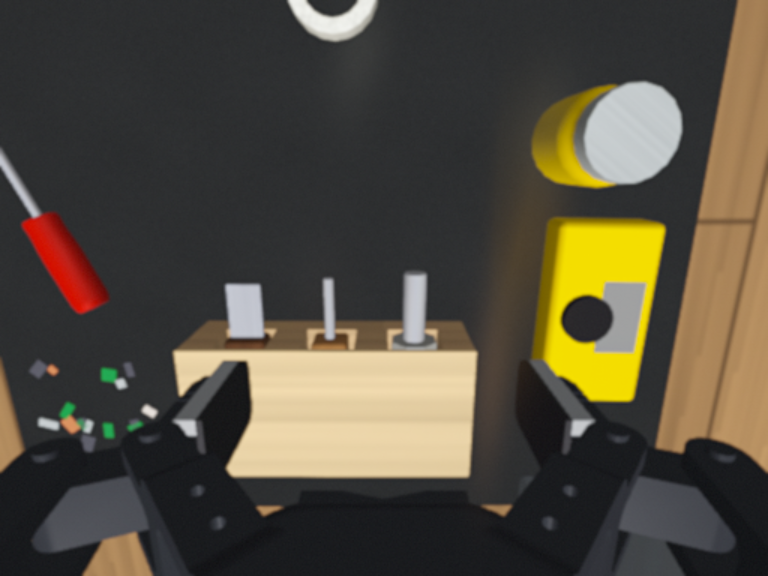

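The wrist view confirms the stone's round shank, from tip (415,273) to root (414,340). The rack's top front edge runs (175,351)–(476,350).

Run:
```python
from h import *
import json
p,R=json.load(open("w1.json"));W=cam("wrist",np.array(p),np.array(R));S=cam("scene");T=cam("top");k=.64;m=2/3
print(tri([(*W,np.array((415.5,275))*m),(*T,np.array((533,252))*k),(*S,np.array((271,359))*k)]))
for n,z,uv in [("tip",.042,(415.5,274)),("root",.036,(414.5,340)),("brush tip",.037,(328,279)),("rackL",.062,(175,351)),("rackR",.062,(476,350)),("blade",.031,(243,285))]: print(n,onz(*W,np.array(uv)*m,z))
```

```text
[ 0.6217 -0.2459  0.0354]
tip [ 0.6225 -0.2439  0.042 ]
root [ 0.6229 -0.2955  0.036 ]
brush tip [ 0.561  -0.2483  0.037 ]
rackL [ 0.4581 -0.2918  0.062 ]
rackR [ 0.6629 -0.2923  0.062 ]
blade [ 0.4985 -0.254   0.031 ]
```

Request:
shift_gripper --steps '[{"jaw": 0.6, "d": [-0.031, 0.0225, 0.05], "rot": [0, 0, -0.4]}, {"jaw": 0.6, "d": [-0.031, 0.0225, 0.1], "rot": [0, 0, -0.4]}, {"jaw": 0.6, "d": [-0.031, 0.0225, 0.13], "rot": [0, 0, -0.4]}, {"jaw": 0.6, "d": [-0.031, 0.0225, 0.16], "rot": [0, 0, -0.4]}, {"jaw": 0.6, "d": [-0.031, 0.0225, 0.181], "rot": [0, 0, -0.4]}, {"jaw": 0.6, "d": [-0.031, 0.0225, 0.181], "rot": [0, 0, -0.4]}, {"jaw": 0, "d": [-0.031, 0.0225, 0.181], "rot": [0, 0, -0.4]}, {"jaw": 0, "d": [-0.031, 0.0225, 0.181], "rot": [0, 0, -0.4]}, {"jaw": 0, "d": [-0.031, 0.0225, 0.181], "rot": [0, 0, -0.4]}, {"jaw": 0, "d": [-0.031, 0.0225, 0.181], "rot": [0, 0, -0.4]}]' --force 60

```text
time: 4.4
ee_pos: [0.6238, -0.2711, 0.0208]
eef_rot: [[-0.001, 1.0, 0.003], [1.0, 0.001, -0.002], [-0.002, 0.003, -1.0]]
force: [0.1, -0.1, 5.4]
width: 0.163
gripper_force: 58.3
```

Request:
shift_gripper --steps '[{"jaw": 0}, {"jaw": 0}]' --force 90

```text
time: 4.65
ee_pos: [0.6238, -0.2711, 0.0208]
eef_rot: [[-0.001, 1.0, 0.003], [1.0, 0.001, -0.002], [-0.002, 0.003, -1.0]]
force: [-0.3, 0.3, 5.7]
width: 0.155
gripper_force: 87.5
```

Request:
shift_gripper --steps '[{"jaw": 0, "d": [0, 0, -0.003]}, {"jaw": 0, "d": [0.015, -0.001, -0.003]}, {"jaw": 0, "d": [0.03, -0.001, -0.003]}, {"jaw": 0, "d": [0.045, -0.001, -0.003]}, {"jaw": 0, "d": [0.06, -0.001, -0.003]}, {"jaw": 0, "d": [0.075, -0.001, -0.003]}, {"jaw": 0, "d": [0.09, -0.001, -0.003]}, {"jaw": 0, "d": [0.105, -0.001, -0.003]}, {"jaw": 0, "d": [0.12, -0.001, -0.003]}, {"jaw": 0, "d": [0.12, -0.001, -0.003]}]'

```text
time: 5.9
ee_pos: [0.6216, -0.1494, 0.0223]
eef_rot: [[-0.003, 1.0, 0.001], [1.0, 0.003, -0.0], [-0.0, 0.001, -1.0]]
force: [0.6, 0.2, -1.9]
width: 0.157
gripper_force: 87.6
```

Run:
```python
from h import *
import json
s=manip.observe();a=manip.capture("wrist")
cv2.imwrite("pics/w2.png",a)
```

```text
(no output)
```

View pics/w2.png

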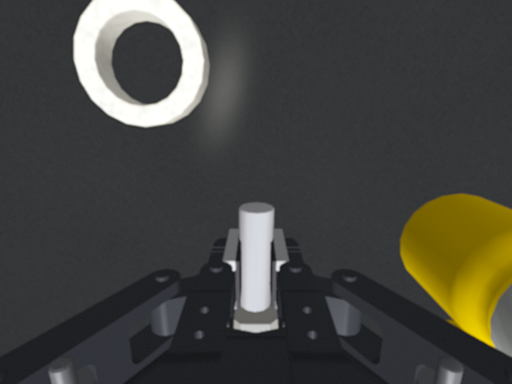

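Request:
shift_gripper --steps '[{"jaw": 0, "d": [0, 0, 0.01]}, {"jaw": 0, "d": [0, 0, 0.017]}, {"jaw": 0, "d": [0, 0, 0.0195]}, {"jaw": 0, "d": [0, 0, 0.0195]}, {"jaw": 0.3, "d": [0, 0, 0.0195]}, {"jaw": 0.3, "d": [0, 0, 0.0195]}, {"jaw": 0.6, "d": [0, 0, 0.0195]}, {"jaw": 0.6}, {"jaw": 0.6, "d": [0, 0, -0.03]}, {"jaw": 0.6, "d": [0, 0, -0.06]}]'

```text
time: 7.2
ee_pos: [0.6216, -0.1506, 0.0832]
eef_rot: [[-0.001, 1.0, 0.001], [1.0, 0.001, -0.0], [-0.0, 0.001, -1.0]]
force: [0.7, -0.1, -0.3]
width: 0.599
gripper_force: 0.0
```

Request:
shift_gripper --steps '[{"jaw": 0.6, "d": [-0.03, 0, 0]}, {"jaw": 0.6, "d": [-0.06, 0, 0]}, {"jaw": 0.6, "d": [-0.06, 0, 0]}]'

```text
time: 7.58
ee_pos: [0.622, -0.2126, 0.0827]
eef_rot: [[0.001, 1.0, 0.002], [1.0, -0.001, -0.001], [-0.001, 0.002, -1.0]]
force: [-0.6, 0.9, -0.3]
width: 0.604
gripper_force: 0.0
```

Run:
```python
from h import *
import json
s=manip.observe();a=manip.capture("wrist")
json.dump([list(s['ee_pos']),np.array(s['eef_rot']).tolist()],open("w3.json","w"))
cv2.imwrite("pics/w3.png",a)
```

```text
(no output)
```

View pics/w3.png

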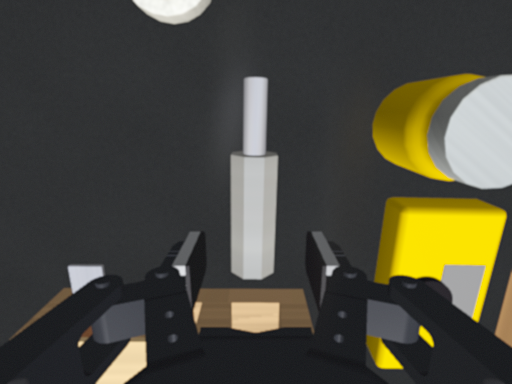

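The stone lies straight on the bench: shank tip (256,79), shoulder (254,152), tail (253,272).

Run:
```python
from h import *
import json
p,R=json.load(open("w3.json"));W=cam("wrist",np.array(p),np.array(R))
for n,z,uv in [("tip",.024,(256,78)),("shoulder top",.032,(254.5,152)),("tail top",.032,(252.5,264)),("tailbottom",.0,(252.5,279)),("sh l",.016,(231,155)),("sh r",.016,(278,155)),]: print(n,onz(*W,uv,z))
go([.622,-.214,.003],90)
```

```text
tip [ 0.6229 -0.1245  0.024 ]
shoulder top [ 0.6219 -0.1703  0.032 ]
tail top [ 0.6203 -0.2514  0.032 ]
tailbottom [ 0.6199 -0.2838  0.    ]
sh l [ 0.6053 -0.1746  0.016 ]
sh r [ 0.6384 -0.1747  0.016 ]
shift [-0.0027  0.0001  0.0795] rot [ 0.0948  0.0069 -0.0144]
```

Request:
shift_gripper --steps '[{"jaw": 0.6, "d": [-0.004, 0, 0.03]}, {"jaw": 0.6, "d": [-0.004, 0, 0.06]}, {"jaw": 0.6, "d": [-0.004, 0, 0.077]}, {"jaw": 0.6, "d": [-0.004, 0, 0.0795]}, {"jaw": 0.6, "d": [-0.004, 0, 0.0795]}, {"jaw": 0.2, "d": [-0.004, 0, 0.0795]}, {"jaw": 0.2, "d": [-0.004, 0, 0.0795]}, {"jaw": 0.2, "d": [-0.004, 0, 0.0795]}, {"jaw": 0.2, "d": [-0.004, 0, 0.0795]}]' --force 60

```text
time: 8.75
ee_pos: [0.623, -0.2151, 0.0044]
eef_rot: [[-0.001, 1.0, 0.004], [1.0, 0.001, -0.001], [-0.001, 0.004, -1.0]]
force: [-1.6, 1.0, 7.4]
width: 0.356
gripper_force: 61.1
```

Run:
```python
from h import *
s=manip.observe();print(s['ee_pos'],s['width'],s['force'])
go([.56,-.06,.24],90)
```

```text
[ 0.623  -0.2151  0.0044] 0.3564696043212375 [-1.5858  0.9979  7.4007]
shift [ 0.1548 -0.0619 -0.236 ] rot [0.2213 0.0682 0.0666]
```

Request:
shift_gripper --steps '[{"jaw": 0.2, "d": [0, 0, -0.03]}, {"jaw": 0.2, "d": [0, 0, -0.08]}, {"jaw": 0.2, "d": [0.03, -0.02, -0.13]}, {"jaw": 0.2, "d": [0.07, -0.05, -0.17]}, {"jaw": 0.2, "d": [0.12, -0.08, -0.2]}, {"jaw": 0.2, "d": [0.17, -0.11, -0.23]}, {"jaw": 0.2, "d": [0.22, -0.14, -0.25]}, {"jaw": 0.2, "d": [0.245, -0.153, -0.266]}, {"jaw": 0.2, "d": [0.245, -0.153, -0.266]}, {"jaw": 0.2, "d": [0.245, -0.153, -0.266]}]'

```text
time: 10.0
ee_pos: [0.4683, 0.03, 0.2682]
eef_rot: [[-0.001, 1.0, 0.001], [1.0, 0.001, -0.001], [-0.001, 0.001, -1.0]]
force: [0.3, 0.0, -2.1]
width: 0.361
gripper_force: 60.2
```

Run:
```python
from h import *
import json
s=manip.observe();a=manip.capture("wrist")
json.dump([list(s['ee_pos']),np.array(s['eef_rot']).tolist()],open("w4.json","w"))
cv2.imwrite("pics/w4.png",a)
```

Request:
shift_gripper --steps '[{"jaw": 0.2, "d": [0.05, 0, 0]}, {"jaw": 0.2, "d": [0.08, 0, 0]}, {"jaw": 0.2, "d": [0.08, 0, 0]}, {"jaw": 0.2, "d": [0.08, 0, 0]}]'

```text
time: 10.55
ee_pos: [0.4682, 0.1092, 0.2677]
eef_rot: [[0.0, 1.0, -0.0], [1.0, -0.0, -0.001], [-0.001, -0.0, -1.0]]
force: [-0.1, 0.1, -1.0]
width: 0.359
gripper_force: 60.2
```

Run:
```python
from h import *
import json
s=manip.observe();a=manip.capture("wrist")
json.dump([list(s['ee_pos']),np.array(s['eef_rot']).tolist()],open("w5.json","w"))
b=cv2.imread("pics/w4.png")
cv2.imwrite("pics/w5.png",a)
cv2.imwrite("pics/w45.png",cv2.resize(np.hstack([b[0:300,200:],a[:300,200:]]),None,fx=1.28,fy=1.28))
```

```text
(no output)
```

View pics/w45.png

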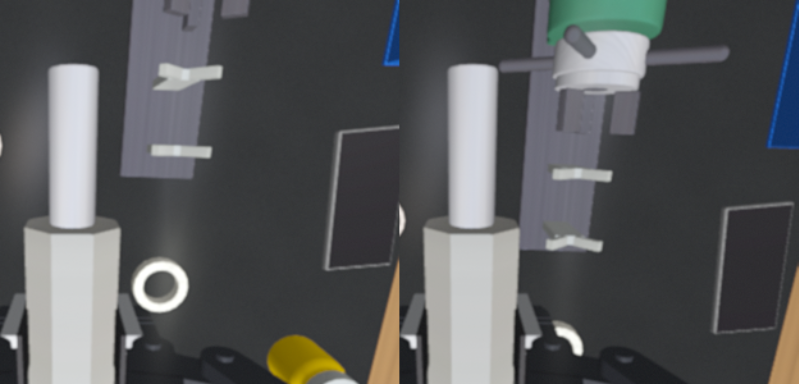

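Left: base end corners (121,177) and (193,178), rests at (152–211,150) and (155–221,74). Right: rests at (549–602,245) and (553–611,175), bar ends at (728,53) and (503,67), upright bar at (578,40). The held stone is straight in the fingers.

Create fit.py:
```python
from h import *
import json
from scipy.optimize import least_squares
L=cam("wrist",*map(np.array,json.load(open("w4.json"))));Rr=cam("wrist",*map(np.array,json.load(open("w5.json"))))
T=cam("top");f=1.28
l=lambda u,v:(u/f+200,v/f); r=lambda u,v:((u-399.4)/f+200,v/f)
# spindle-frame point, cam, px
O=[((-.120,.038,.012),L,l(121,177)),((-.120,-.038,.012),L,l(193,178)),
((-.091,.023,.092),L,l(151,150)),((-.091,-.023,.092),L,l(211,152)),
((-.031,-.023,.092),L,l(221,71)),
((-.120,.038,.012),Rr,r(521,249)),
((-.091,-.023,.092),Rr,r(603,246)),
((-.031,.023,.092),Rr,r(552,174)),((-.031,-.023,.092),Rr,r(612,176)),
((-.120,.038,.012),T,(352*.64,320*.64)),((-.120,-.038,.012),T,(351*.64,278*.64))]
B=[(0,Rr,r(578,38)),(np.pi/2,Rr,r(502,67)),(-np.pi/2,Rr,r(728,53))]
def w(p,v):
    c,s=np.cos(v[2]),np.sin(v[2]); return np.array([v[0]+c*p[0]-s*p[1],v[1]+s*p[0]+c*p[1],p[2]])
def pj(C,P): q=C[0]@(C[1][:3,:3]@P+C[1][:3,3]); return q[:2]/q[2]
def res(v):
    e=[pj(C,w(p,v))-u for p,C,u in O]
    for a,C,u in B:
        t=v[3]+a; e.append(.5*(pj(C,w((.054,.080*np.sin(t),.1+.080*np.cos(t)),v))-u))
    return np.ravel(e)
if __name__=="__main__":
    s=least_squares(res,[.555,.18,1.57,.2],loss='soft_l1')
    v=s.x;print(v,np.degrees(v[2:]));print(res(v).reshape(-1,2))
    np.save("sp.npy",v)
    print("mouth",w((0,0,.1),v),"rests",w((-.061,0,.1),v),"hub",w((.054,0,.1),v))
    K,E=L;p,R=json.load(open("w4.json"));p=np.array(p);R=np.array(R)
    for n,(uv,dz) in dict(tip=(l(73,68),.0116+.004),sh=(l(72,222),.0116+.016),shcol=(l(73,140),.0116+.008)).items():
        print(n,onz(K,E,uv,p[2]+dz)-p)
```

```bash
python3 fit.py
```

```text
[0.5624 0.1809 1.5365 0.4669] [88.0348 26.7528]
[[-0.0824 -0.6676]
 [ 0.8259  0.6311]
 [ 2.6243  0.0663]
 [-0.1751  0.1387]
 [ 0.3097  0.78  ]
 [-2.2345  0.4819]
 [-1.0917 -0.0665]
 [ 2.6171  0.018 ]
 [-0.7981 -0.0162]
 [-1.2904 -0.4016]
 [-0.0754 -1.6998]
 [-0.4189 -2.0915]
 [-0.8211 -0.5837]
 [-0.6411  0.1502]]
mouth [0.5624 0.1809 0.1   ] rests [0.5603 0.1199 0.1   ] hub [0.5643 0.2348 0.1   ]
tip [0.0009 0.0904 0.0156]
sh [0.0006 0.0451 0.0276]
shcol [0.0009 0.0693 0.0196]
```

Run:
```python
from fit import *
v=np.load("sp.npy");yaw=np.degrees(v[2])
for X,z in((-.118,.13),(-.118,.0955),(-.07,.0955),(-.06,.0955)):
    q=w((X,0,z),v);q[0]-=.0015;print(X,q);go(q,yaw)
```

```text
-0.118 [0.5569 0.0629 0.13  ]
shift [-0.0459  0.0887  0.1379] rot [0.0001 0.0718 1.9433]
-0.118 [0.5569 0.0629 0.0955]
shift [-0.0459  0.0887  0.1724] rot [0.0001 0.0718 1.9433]
-0.07 [0.5585 0.1109 0.0955]
shift [0.0021 0.0903 0.1724] rot [0.0001 0.0718 1.9433]
-0.06 [0.5589 0.1209 0.0955]
shift [0.0121 0.0907 0.1724] rot [0.0001 0.0718 1.9433]
```

Request:
shift_gripper --steps '[{"jaw": 0.2, "d": [-0.046, 0.03, 0], "rot": [0, 0, 1.94]}, {"jaw": 0.2, "d": [-0.046, 0.07, 0.03], "rot": [0, 0, 1.94]}, {"jaw": 0.2, "d": [-0.046, 0.0887, 0.07], "rot": [0, 0, 1.94]}, {"jaw": 0.2, "d": [-0.046, 0.0887, 0.12], "rot": [0, 0, 1.94]}, {"jaw": 0.2, "d": [-0.046, 0.0887, 0.15], "rot": [0, 0, 1.94]}, {"jaw": 0.2, "d": [-0.046, 0.0887, 0.1724], "rot": [0, 0, 1.94]}, {"jaw": 0.2, "d": [-0.046, 0.0887, 0.1724], "rot": [0, 0, 1.94]}, {"jaw": 0.2, "d": [-0.046, 0.0887, 0.1724], "rot": [0, 0, 1.94]}]'

```text
time: 11.6
ee_pos: [0.5578, 0.0636, 0.0971]
eef_rot: [[0.034, 0.999, 0.002], [0.999, -0.034, -0.0], [-0.0, 0.002, -1.0]]
force: [-0.4, 0.2, -1.7]
width: 0.361
gripper_force: 60.2
```

Run:
```python
from h import *
import json
s=manip.observe();a=manip.capture("wrist")
json.dump([list(s['ee_pos']),np.array(s['eef_rot']).tolist()],open("w6.json","w"))
cv2.imwrite("pics/w6.png",cv2.resize(a[:,100:420],(660,792))[:600])
```

```text
(no output)
```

View pics/w6.png

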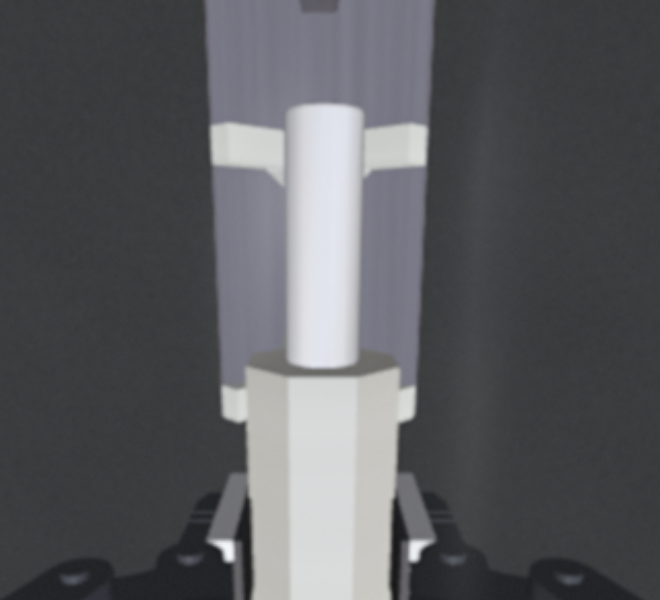

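Shank axis is at column ~324 and the rest tips centre at ~319 (212–427 and 222–415). The stone is about 1 mm to the right, and its yaw is good.

Request:
shift_gripper --steps '[{"jaw": 0.2, "d": [0, -0.0014, 0.001]}, {"jaw": 0.2, "d": [0.01, -0.0014, 0.001]}, {"jaw": 0.2, "d": [0.02, -0.0014, 0.001]}, {"jaw": 0.2, "d": [0.03, -0.0014, 0.001]}, {"jaw": 0.2, "d": [0.04, -0.0014, 0.001]}, {"jaw": 0.2, "d": [0.048, -0.0014, 0.001]}, {"jaw": 0.2, "d": [0.048, -0.0014, 0.001]}]'

```text
time: 12.52
ee_pos: [0.5573, 0.113, 0.0952]
eef_rot: [[0.032, 1.0, 0.001], [1.0, -0.032, -0.001], [-0.0, 0.001, -1.0]]
force: [0.1, -0.2, -2.7]
width: 0.362
gripper_force: 60.2
```

Run:
```python
from h import *
a=manip.capture("wrist")
cv2.imwrite("pics/w7.png",cv2.resize(a[:,100:420],(660,792))[:600])
```

```text
(no output)
```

View pics/w7.png

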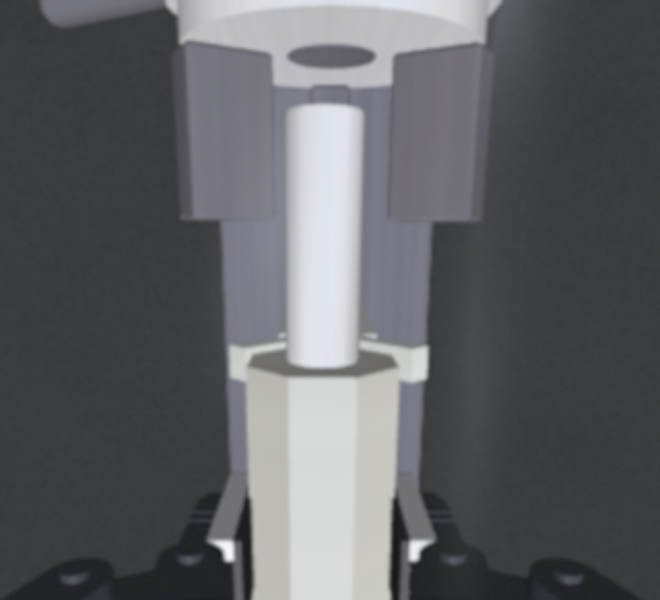

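Shank tip (325,105) is centred between the upper jaws (272–390), about 1 mm left. The stone's shoulder is near the front rest. I'll shift 1 mm and lower.

Request:
shift_gripper --steps '[{"jaw": 0.2, "d": [0, 0.001, 0.003]}, {"jaw": 0.2, "d": [0, 0.001, 0.005]}, {"jaw": 0.2, "d": [0, 0.001, 0.0065]}, {"jaw": 0.2, "d": [0, 0.001, 0.0065]}]'

```text
time: 13.08
ee_pos: [0.5581, 0.112, 0.0885]
eef_rot: [[0.033, 0.999, 0.001], [0.999, -0.033, -0.001], [-0.001, 0.001, -1.0]]
force: [0.6, -0.1, -1.0]
width: 0.358
gripper_force: 60.2
```

Request:
shift_gripper --steps '[{"jaw": 0.2, "d": [0, 0, 0.001]}, {"jaw": 0.2, "d": [0.003, 0, 0.001]}, {"jaw": 0.2, "d": [0.006, 0, 0.001]}, {"jaw": 0.2, "d": [0.009, 0, 0.001]}, {"jaw": 0.2, "d": [0.009, 0, 0.001]}]'

```text
time: 13.7
ee_pos: [0.5586, 0.1216, 0.0878]
eef_rot: [[0.032, 0.999, 0.001], [0.999, -0.032, -0.0], [-0.0, 0.001, -1.0]]
force: [0.3, 0.4, -1.9]
width: 0.357
gripper_force: 60.2
```

Request:
shift_gripper --steps '[{"jaw": 0.2, "d": [0, 0, 0.0008]}, {"jaw": 0.2, "d": [0.0015, 0, 0.0008]}, {"jaw": 0.2, "d": [0.003, 0, 0.0008]}, {"jaw": 0.2, "d": [0.003, 0, 0.0008]}]'

```text
time: 14.2
ee_pos: [0.5592, 0.1242, 0.0871]
eef_rot: [[0.033, 0.999, 0.002], [0.999, -0.033, -0.001], [-0.001, 0.002, -1.0]]
force: [1.4, -0.4, -1.0]
width: 0.356
gripper_force: 60.4
```

Request:
shift_gripper --steps '[{"jaw": 0.2, "d": [0.001, 0, 0]}, {"jaw": 0.2, "d": [0.002, 0, 0]}, {"jaw": 0.2, "d": [0.002, 0, 0]}]'

```text
time: 14.58
ee_pos: [0.5591, 0.1242, 0.0871]
eef_rot: [[0.034, 0.999, 0.002], [0.999, -0.034, -0.005], [-0.005, 0.002, -1.0]]
force: [1.5, -7.5, 0.5]
width: 0.36
gripper_force: 60.6
```

Contact at y=0.1242 puts the tip at 0.2147, matching the face at 0.2149. It is home, so I release and lift.

Request:
shift_gripper --steps '[{"jaw": 0.4, "d": [0, 0, 0.0005]}, {"jaw": 0.55, "d": [0, 0, 0.0005]}, {"jaw": 0.55, "d": [0, 0, 0.0005]}, {"jaw": 0.55, "d": [0, 0, -0.02]}, {"jaw": 0.55, "d": [0, 0, -0.06]}, {"jaw": 0.55, "d": [-0.01, 0, -0.11]}, {"jaw": 0.55, "d": [-0.02, 0, -0.15]}, {"jaw": 0.1, "d": [-0.02, 0, -0.17]}, {"jaw": 0, "d": [-0.02, 0, -0.17]}]'

```text
time: 15.7
ee_pos: [0.559, 0.1067, 0.2588]
eef_rot: [[0.033, 0.999, 0.005], [0.999, -0.033, 0.001], [0.001, 0.005, -1.0]]
force: [0.9, 0.8, -0.7]
width: 0.133
gripper_force: 0.0
```

Run:
```python
from h import *
import json
s=manip.observe();a=manip.capture("wrist")
json.dump([list(s['ee_pos']),np.array(s['eef_rot']).tolist()],open("w8.json","w"))
cv2.imwrite("pics/w8.png",cv2.resize(a[:,60:460],(800,768))[:600])
```

```text
(no output)
```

View pics/w8.png

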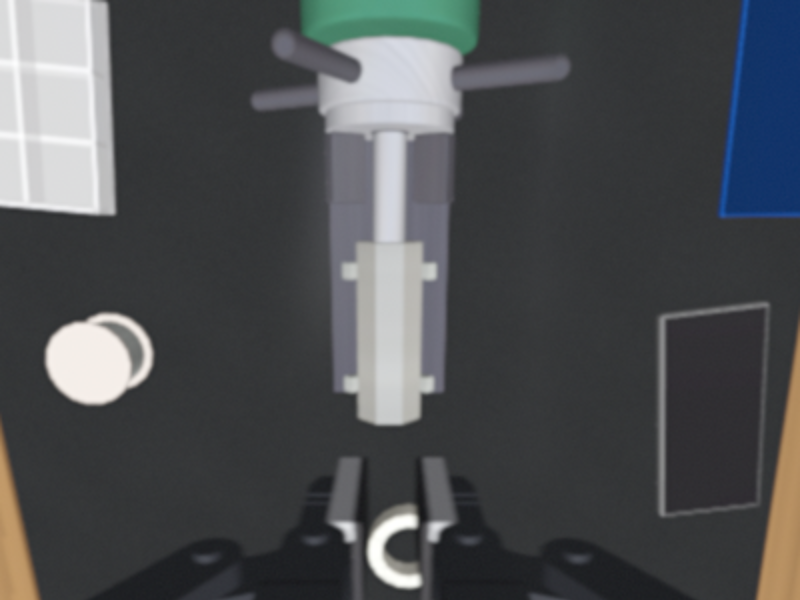

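Stone sits in both rests, the shank between the jaws up to the sleeve (390,130). The upper bar's end is at (283,43), the far bar's at (567,67) and the lower near bar's at (256,101).

Run:
```python
from fit import *
v=np.load("sp.npy");C=cam("wrist",*map(np.array,json.load(open("w8.json"))))
def r2(t):
    return np.ravel([pj(C,w((.054,.08*np.sin(t[0]+a),.1+.08*np.cos(t[0]+a)),v))-np.array([u/2+60,q/2]) for a,u,q in((0,283,43),(-np.pi/2,567,67),(np.pi/2,256,101))])
s=least_squares(r2,[.45]);print(s.x,np.degrees(s.x),s.fun)
```

```text
[0.493] [28.2451] [-0.1758 -0.9392  0.3433 -0.8584 -0.1669 -0.3664]
```

Run:
```python
from fit import *
v=np.load("sp.npy");v[0]-=.0007;yaw=np.degrees(v[2])
go(w((.054,0,.22),v),yaw)
r=.068;h=.0145
for d in range(-20,91,10):
    t=np.radians(d);u=r*np.sin(t)-.005*np.cos(t)-h;z=.1+r*np.cos(t)+.005*np.sin(t);print(d,round(u,4),round(z,4))
```

```text
shift [0.1283 0.0012 0.0372] rot [ 0.1341 -0.0083  0.1042]
-20 -0.0425 0.1622
-10 -0.0312 0.1661
0 -0.0195 0.168
10 -0.0076 0.1678
20 0.0041 0.1656
30 0.0152 0.1614
40 0.0254 0.1553
50 0.0344 0.1475
60 0.0419 0.1383
70 0.0477 0.128
80 0.0516 0.1167
90 0.0535 0.105
```

Request:
shift_gripper --steps '[{"jaw": 0, "d": [0.06, 0.001, 0]}, {"jaw": 0, "d": [0.12, 0.001, 0.01]}, {"jaw": 0, "d": [0.1283, 0.001, 0.03]}, {"jaw": 0, "d": [0.1283, 0.001, 0.06]}, {"jaw": 0, "d": [0.1283, 0.001, 0.085]}, {"jaw": 0, "d": [0.1283, 0.001, 0.097]}, {"jaw": 0, "d": [0.1283, 0.001, 0.097]}]' --force 20

```text
time: 16.62
ee_pos: [0.562, 0.2341, 0.1582]
eef_rot: [[0.033, 0.999, -0.002], [0.999, -0.033, -0.002], [-0.002, -0.002, -1.0]]
force: [-0.5, 1.3, 0.5]
width: -0.001
gripper_force: 0.0
```

```bash
python3 -c "
from h import *
s=manip.observe();print(s['ee_pos'],s['force'],s['width'])"
```

```text
[0.562  0.2341 0.1582] [-0.4867  1.3186  0.5395] -0.0011513399210097753
```

Request:
shift_gripper --steps '[{"jaw": 0, "d": [0, -0.01, 0]}, {"jaw": 0, "d": [0, -0.0135, 0]}, {"jaw": 0, "d": [0, -0.019, 0.001]}, {"jaw": 0, "d": [0, -0.0237, 0.0035]}, {"jaw": 0, "d": [0, -0.0285, 0.007]}, {"jaw": 0, "d": [0, -0.0327, 0.0112]}]'

```text
time: 17.38
ee_pos: [0.5309, 0.236, 0.1493]
eef_rot: [[0.033, 0.999, 0.003], [0.999, -0.033, 0.001], [0.001, 0.003, -1.0]]
force: [1.0, -0.2, 4.9]
width: -0.004
gripper_force: 2.2
```

Request:
shift_gripper --steps '[{"jaw": 0, "d": [0, -0.004, 0.0045]}, {"jaw": 0, "d": [0, -0.0075, 0.0092]}, {"jaw": 0, "d": [0, -0.0105, 0.0143]}, {"jaw": 0, "d": [0, -0.0133, 0.0195]}, {"jaw": 0, "d": [0, -0.016, 0.025]}, {"jaw": 0, "d": [0, -0.016, 0.025]}]'

```text
time: 18.12
ee_pos: [0.5134, 0.2362, 0.1231]
eef_rot: [[0.032, 0.999, -0.001], [0.999, -0.032, -0.0], [-0.0, -0.001, -1.0]]
force: [-0.1, 0.9, 1.6]
width: -0.003
gripper_force: 0.4
```

Run:
```python
from h import *
import json
s=manip.observe();print(s['force'])
a=manip.capture("scene");b=manip.capture("wrist")
x=cv2.resize(a[120:240,280:440],(640,480))
cv2.imwrite("pics/s9.png",x)
```

```text
[-0.0511  0.883   1.5924]
```

View pics/s9.png

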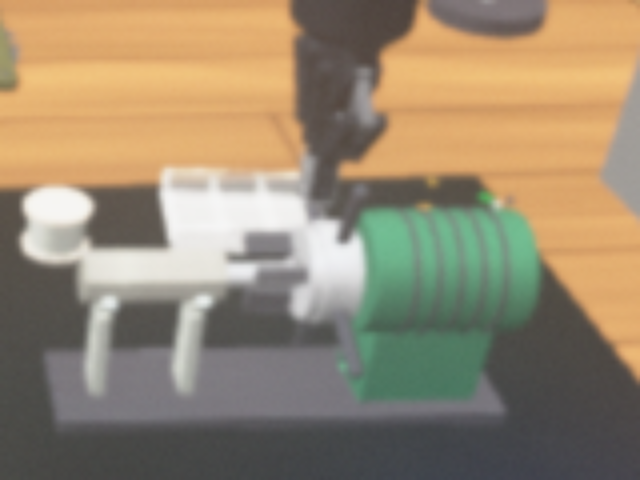

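The scene crop shows the next bar nearly upright at (350,205), with the stone still in the rests (150,275) and its shank in the chuck. Next I push that second bar.

Request:
shift_gripper --steps '[{"jaw": 0, "d": [0, 0, -0.04]}, {"jaw": 0, "d": [0, 0, -0.095]}, {"jaw": 0, "d": [0, 0.04, -0.1]}, {"jaw": 0, "d": [0, 0.09, -0.1]}, {"jaw": 0, "d": [0, 0.102, -0.095]}, {"jaw": 0, "d": [0, 0.102, -0.06]}, {"jaw": 0, "d": [0, 0.102, -0.04]}, {"jaw": 0, "d": [0, 0.102, -0.04]}]'

```text
time: 19.23
ee_pos: [0.6139, 0.2319, 0.161]
eef_rot: [[0.033, 0.999, -0.005], [0.999, -0.033, -0.003], [-0.003, -0.005, -1.0]]
force: [-0.1, -0.2, 0.3]
width: -0.0
gripper_force: 0.0
```

```bash
python3 - <<'E'
from h import *
s=manip.observe();u=.5636-s['ee_pos'][0];print(u,s['force'])
r=.068;h=.0145
for d in range(-20,61,10):
    t=np.radians(d);U=r*np.sin(t)-.005*np.cos(t)-h;z=.1+r*np.cos(t)+.005*np.sin(t);print(d,"dy",round(u-U,4),"dz",round(s['ee_pos'][2]-z,4))
E
```

```text
-0.05034515485125968 [-0.0885 -0.1623  0.3405]
-20 dy -0.0079 dz -0.0012
-10 dy -0.0191 dz -0.0051
0 dy -0.0308 dz -0.007
10 dy -0.0427 dz -0.0068
20 dy -0.0544 dz -0.0046
30 dy -0.0655 dz -0.0004
40 dy -0.0757 dz 0.0057
50 dy -0.0847 dz 0.0135
60 dy -0.0922 dz 0.0227
```

Request:
shift_gripper --steps '[{"jaw": 0, "d": [0, -0.0079, -0.001]}, {"jaw": 0, "d": [0, -0.0191, -0.005]}, {"jaw": 0, "d": [0, -0.025, -0.0062]}, {"jaw": 0, "d": [0, -0.0308, -0.007]}, {"jaw": 0, "d": [0, -0.0368, -0.007]}, {"jaw": 0, "d": [0, -0.0427, -0.0068]}, {"jaw": 0, "d": [0, -0.0486, -0.0058]}, {"jaw": 0, "d": [0, -0.0544, -0.0046]}]'

```text
time: 20.23
ee_pos: [0.5644, 0.2353, 0.1727]
eef_rot: [[0.033, 0.999, 0.009], [0.999, -0.033, 0.002], [0.002, 0.009, -1.0]]
force: [0.9, -2.2, 18.0]
width: -0.002
gripper_force: 8.7
```

Request:
shift_gripper --steps '[{"jaw": 0, "d": [0, -0.0056, 0.002]}, {"jaw": 0, "d": [0, -0.011, 0.0042]}]'

```text
time: 20.48
ee_pos: [0.5525, 0.2358, 0.1698]
eef_rot: [[0.033, 0.999, 0.008], [0.999, -0.033, 0.003], [0.003, 0.008, -1.0]]
force: [-4.5, -2.8, 26.1]
width: -0.001
gripper_force: 11.9
```

Force is mostly vertical, so the contact isn't clean. I'll back off to the earlier viewing pose and measure the sleeve angle numerically (no pictures left to view).

Request:
shift_gripper --steps '[{"jaw": 0, "d": [0, 0.004, -0.03]}, {"jaw": 0, "d": [0, 0.004, -0.085]}, {"jaw": 0, "d": [-0.06, 0.004, -0.089]}, {"jaw": 0, "d": [-0.12, 0.004, -0.089]}, {"jaw": 0, "d": [-0.129, 0.004, -0.089]}, {"jaw": 0, "d": [-0.129, 0.004, -0.089]}]'

```text
time: 21.22
ee_pos: [0.5497, 0.1056, 0.2529]
eef_rot: [[0.034, 0.999, -0.001], [0.999, -0.034, 0.0], [0.0, -0.001, -1.0]]
force: [-0.5, 0.5, -1.1]
width: 0.001
gripper_force: 0.0
```

Create th.py:
```python
from fit import *
v=np.load("sp.npy");v[0]-=.0007
s=manip.observe();a=manip.capture("wrist");C=cam("wrist",np.array(s['ee_pos']),np.array(s['eef_rot']))
cv2.imwrite("pics/w_%d.png"%(s['time']*100),a)
def score(img,C,t):
    tot=0;n=0;g=cv2.cvtColor(img,cv2.COLOR_BGR2GRAY).astype(np.float32)
    for k in range(4):
        q=t+k*np.pi/2; e=np.array([np.sin(q),np.cos(q)])
        if e[1]<-.3: continue
        A=[pj(C,w((.054,r*e[0],.1+r*e[1]),v)) for r in np.linspace(.045,.08,15)];A=np.array(A)
        d=A[-1]-A[0];L=np.hypot(*d);nn=np.array([-d[1],d[0]])/L
        B=pj(C,w((.054,.092*e[0],.1+.092*e[1]),v))
        def smp(P):
            P=np.atleast_2d(P).astype(np.float32);return cv2.remap(g,P[:,0:1],P[:,1:2],cv2.INTER_LINEAR,borderMode=cv2.BORDER_REPLICATE).ravel()
        c=smp(A);o=np.r_[smp(A+nn*9),smp(A-nn*9)]
        tot+=np.clip(c-o.reshape(2,-1).max(0),-30,30).sum()+3*np.clip(c[-1]-smp(B)[0],-30,30);n+=18
    return tot/n
def report(img,C):
    ts=np.radians(np.arange(0,90,1.));S=[score(img,C,t) for t in ts];i=np.argsort(S)[::-1][:8]
    print([(int(np.degrees(ts[j])+.5),round(S[j],1)) for j in i])
if __name__=="__main__":
    C8=cam("wrist",*map(np.array,json.load(open("w8.json"))))
    x=cv2.imread("pics/w8.png")   # stored x2 crop; rebuild
    y=np.zeros((384,512,3),np.uint8);y[:300,60:460]=cv2.resize(x,(400,300));report(y,C8)
    print(s['ee_pos'],s['force']);report(a,C)
```

```bash
python3 th.py
```

```text
[(31, np.float32(19.8)), (32, np.float32(19.8)), (33, np.float32(19.7)), (34, np.float32(19.2)), (30, np.float32(17.7)), (35, np.float32(17.1)), (29, np.float32(15.4)), (36, np.float32(13.9))]
[0.5497 0.1056 0.2529] [-0.5167  0.5267 -1.0508]
[(7, np.float32(17.4)), (8, np.float32(17.3)), (9, np.float32(16.2)), (10, np.float32(15.7)), (11, np.float32(14.9)), (17, np.float32(14.4)), (6, np.float32(14.1)), (16, np.float32(13.7))]
```

Create th2.py:
```python
import th
from th import *
import glob,sys
def one(img,C,q,full=False):
    g=cv2.cvtColor(img,cv2.COLOR_BGR2GRAY).astype(np.float32);e=np.array([np.sin(q),np.cos(q)])
    A=np.array([pj(C,w((.054,r*e[0],.1+r*e[1]),v)) for r in np.linspace(.045,.08,15)])
    d=A[-1]-A[0];nn=np.array([-d[1],d[0]])/np.hypot(*d);B=pj(C,w((.054,.094*e[0],.1+.094*e[1]),v))
    f=lambda P:cv2.remap(g,np.atleast_2d(P).astype(np.float32)[:,0:1],np.atleast_2d(P).astype(np.float32)[:,1:2],cv2.INTER_LINEAR).ravel()
    c=f(A);o=np.maximum(f(A+nn*9),f(A-nn*9));return np.clip(c-o,-30,30).mean()+np.clip(c[-1]-f(B)[0],-30,30)/3
def rep(img,C):
    for lo,hi in((-110,-45),(-45,50),(50,125)):
        D=np.arange(lo,hi);S=np.array([one(img,C,np.radians(x)) for x in D]);i=np.argsort(S)[::-1][:6];print((lo,hi),[(int(D[j]),round(float(S[j]),1)) for j in i])
if __name__=="__main__":
    C8=cam("wrist",*map(np.array,json.load(open("w8.json"))))
    x=cv2.imread("pics/w8.png");y=np.zeros((384,512,3),np.uint8);y[:300,60:460]=cv2.resize(x,(400,300));rep(y,C8)
    rep(a,C)
```

```bash
python3 th2.py
```

```text
(-110, -45) [(-59, 40.0), (-58, 40.0), (-60, 40.0), (-61, 40.0), (-62, 40.0), (-64, 40.0)]
(-45, 50) [(-20, 19.0), (-19, 18.7), (-18, 18.1), (-21, 17.6), (31, 15.5), (-17, 15.3)]
(50, 125) [(124, 40.0), (123, 40.0), (122, 40.0), (121, 40.0), (120, 40.0), (119, 40.0)]
(-110, -45) [(-71, 40.0), (-67, 40.0), (-72, 40.0), (-73, 40.0), (-78, 40.0), (-74, 40.0)]
(-45, 50) [(-18, 15.8), (-19, 15.5), (-17, 14.3), (-16, 12.3), (-20, 11.7), (7, 7.4)]
(50, 125) [(119, 40.0), (120, 40.0), (121, 40.0), (117, 40.0), (116, 40.0), (115, 40.0)]
```

Create th3.py:
```python
from th import *
def arc(img,C,lo,hi):
    # brightness above mat along arc at radii .06-.078
    g=cv2.cvtColor(img,cv2.COLOR_BGR2GRAY).astype(np.float32);D=np.arange(lo,hi,1.);out=[]
    for x in D:
        q=np.radians(x);P=np.array([pj(C,w((.054,r*np.sin(q),.1+r*np.cos(q)),v)) for r in np.linspace(.060,.078,7)]).astype(np.float32)
        out.append(cv2.remap(g,P[:,0:1],P[:,1:2],cv2.INTER_LINEAR).mean())
    return D,np.array(out)
def show(img,C):
    for lo,hi in((-110,-40),(-40,50),(60,130)):
        D,o=arc(img,C,lo,hi);print(lo,hi,o[::3].astype(int))
if __name__=="__main__":
    C8=cam("wrist",*map(np.array,json.load(open("w8.json"))))
    x=cv2.imread("pics/w8.png");y=np.zeros((384,512,3),np.uint8);y[:300,60:460]=cv2.resize(x,(400,300));show(y,C8)
    print();show(a,C)
```

```bash
python3 th3.py
```

```text
-110 -40 [ 55  55  55  56  56  57  58  61  66  75  86  95 101 105 107 108 107 105
 100  93  83  71  62  56]
-40 50 [ 55  54  54  54  56  88 127 146 163 177 189 195 202 201 200 196 190 179
 166 133  78  75  88  98 100  89  76  62  55  53]
60 130 [ 53  53  52  52  53  53  53  53  53  52  53  53  54  57  62  68  78  88
 100 106 108 108 107 104]

-110 -40 [ 60  61  62  63  67  74  84  94 101 104 105 106 106 106 106 104  98  89
  80  71  64  61  60  58]
-40 50 [ 58  57  56  55  55  67 109 139 156 169 180 188 192 197 199 197 193 164
  72  92 102 102  86  61  56  55  55  54  54  54]
60 130 [ 54  53  53  54  53  53  53  53  55  58  64  72  81  91 100 108 110 110
 110 110 109 104  96  83]
```

Arc profiles put the upper bar at about 19° (it was 28° mod 90 at the start), so the sleeve is at about 109° = 1.9 rad. It was progressing after all. Now the last push.

Run:
```python
from fit import *
v=np.load("sp.npy");v[0]-=.0007
print(manip.observe()['time']);go(w((.054,.011,.22),v),np.degrees(v[2]))
r=.066;h=.0145
for d in range(0,61,5):
    t=np.radians(d);u=r*np.sin(t)-.005*np.cos(t)-h;z=.1+r*np.cos(t)+.005*np.sin(t);print(d,round(u+.011,4),round(z,4))
```

```text
21.375
shift [ 0.1281 -0.0019  0.0328] rot [ 0.0169 -0.006   0.1818]
0 -0.0085 0.166
5 -0.0027 0.1662
10 0.003 0.1659
15 0.0088 0.165
20 0.0144 0.1637
25 0.0199 0.1619
30 0.0252 0.1597
35 0.0303 0.1569
40 0.0351 0.1538
45 0.0396 0.1502
50 0.0438 0.1463
55 0.0477 0.142
60 0.0512 0.1373
```

Request:
shift_gripper --steps '[{"jaw": 0, "d": [0.05, 0.02, 0]}, {"jaw": 0, "d": [0.11, 0.02, 0.01]}, {"jaw": 0, "d": [0.128, 0.02, 0.03]}, {"jaw": 0, "d": [0.128, 0.02, 0.06]}, {"jaw": 0, "d": [0.128, 0.02, 0.085]}, {"jaw": 0, "d": [0.128, 0.02, 0.09]}, {"jaw": 0, "d": [0.128, 0.02, 0.09]}]'

```text
time: 22.25
ee_pos: [0.5749, 0.234, 0.1632]
eef_rot: [[0.031, 1.0, 0.001], [1.0, -0.031, -0.0], [-0.0, 0.001, -1.0]]
force: [1.2, -0.3, 0.4]
width: 0.001
gripper_force: 0.0
```

Request:
shift_gripper --steps '[{"jaw": 0, "d": [0, -0.008, 0]}, {"jaw": 0, "d": [0, -0.0144, 0]}, {"jaw": 0, "d": [0, -0.02, 0.001]}, {"jaw": 0, "d": [0, -0.0252, 0.003]}, {"jaw": 0, "d": [0, -0.0303, 0.006]}]'

```text
time: 22.88
ee_pos: [0.5457, 0.2345, 0.1582]
eef_rot: [[0.033, 0.999, 0.004], [0.999, -0.033, 0.001], [0.001, 0.004, -1.0]]
force: [2.0, -0.7, 4.9]
width: -0.001
gripper_force: 2.0
```

Request:
shift_gripper --steps '[{"jaw": 0, "d": [0, -0.0025, 0.0015]}, {"jaw": 0, "d": [0, -0.005, 0.0031]}, {"jaw": 0, "d": [0, -0.007, 0.0047]}]'

```text
time: 23.25
ee_pos: [0.5376, 0.2345, 0.1523]
eef_rot: [[0.033, 0.999, 0.001], [0.999, -0.033, -0.0], [-0.0, 0.001, -1.0]]
force: [1.4, 0.2, 4.6]
width: -0.003
gripper_force: 2.0
```

Request:
shift_gripper --steps '[{"jaw": 0, "d": [0, -0.0015, 0.001]}, {"jaw": 0, "d": [0, -0.0015, 0.001]}]'

```text
time: 23.5
ee_pos: [0.5359, 0.2344, 0.1511]
eef_rot: [[0.032, 0.999, 0.001], [0.999, -0.032, -0.0], [-0.0, 0.001, -1.0]]
force: [1.2, 0.5, 3.9]
width: -0.002
gripper_force: 1.5
```

Request:
shift_gripper --steps '[{"jaw": 0, "d": [0, -0.0015, 0.0014]}, {"jaw": 0, "d": [0, -0.003, 0.0028]}]'

```text
time: 23.75
ee_pos: [0.5336, 0.2345, 0.1488]
eef_rot: [[0.033, 0.999, 0.002], [0.999, -0.033, -0.0], [-0.0, 0.002, -1.0]]
force: [1.2, -0.4, 7.5]
width: -0.002
gripper_force: 2.6
```

Request:
shift_gripper --steps '[{"jaw": 0, "d": [0, -0.001, 0.001]}, {"jaw": 0, "d": [0, -0.002, 0.002]}]'

```text
time: 24.0
ee_pos: [0.5319, 0.2346, 0.1472]
eef_rot: [[0.033, 0.999, 0.003], [0.999, -0.033, -0.0], [-0.0, 0.003, -1.0]]
force: [1.6, 0.0, 8.3]
width: 0.001
gripper_force: 3.2
```

Request:
shift_gripper --steps '[{"jaw": 0, "d": [0, -0.001, 0.001]}, {"jaw": 0, "d": [0, -0.0015, 0.002]}]'

```text
time: 24.25
ee_pos: [0.5307, 0.2347, 0.1456]
eef_rot: [[0.033, 0.999, 0.004], [0.999, -0.033, -0.0], [0.0, 0.004, -1.0]]
force: [2.4, -0.6, 8.9]
width: -0.0
gripper_force: 3.8
```

Request:
shift_gripper --steps '[{"jaw": 0, "d": [0, -0.0005, 0.001]}, {"jaw": 0, "d": [0, -0.0015, 0.002]}]'

```text
time: 24.5
ee_pos: [0.53, 0.2348, 0.1439]
eef_rot: [[0.033, 0.999, 0.005], [0.999, -0.033, 0.0], [0.0, 0.005, -1.0]]
force: [3.0, -0.4, 9.9]
width: -0.0
gripper_force: 4.4
```

Request:
shift_gripper --steps '[{"jaw": 0, "d": [0, -0.001, 0.0015]}, {"jaw": 0, "d": [0, -0.0015, 0.0025]}]'

```text
time: 24.75
ee_pos: [0.5286, 0.2349, 0.142]
eef_rot: [[0.033, 0.999, 0.006], [0.999, -0.033, 0.0], [0.001, 0.006, -1.0]]
force: [1.4, -1.6, 13.4]
width: -0.002
gripper_force: 5.5
```

Request:
shift_gripper --steps '[{"jaw": 0, "d": [0, -0.0005, 0.001]}, {"jaw": 0, "d": [0, -0.0015, 0.0025]}]'

```text
time: 25.0
ee_pos: [0.5276, 0.2351, 0.1401]
eef_rot: [[0.033, 0.999, 0.007], [0.999, -0.033, 0.001], [0.001, 0.007, -1.0]]
force: [1.2, -1.6, 16.2]
width: -0.002
gripper_force: 6.4
```

Request:
shift_gripper --steps '[{"jaw": 0, "d": [0, -0.0005, 0.001]}, {"jaw": 0, "d": [0, -0.0005, 0.001]}, {"jaw": 0, "d": [0, -0.0005, 0.001]}]'

```text
time: 25.38
ee_pos: [0.5269, 0.2351, 0.1392]
eef_rot: [[0.033, 0.999, 0.007], [0.999, -0.033, 0.001], [0.001, 0.007, -1.0]]
force: [-0.2, -1.5, 14.9]
width: 0.002
gripper_force: 6.4
```

Request:
shift_gripper --steps '[{"jaw": 0, "d": [0, 0.002, -0.01]}, {"jaw": 0, "d": [0, 0.002, -0.05]}, {"jaw": 0, "d": [0, 0.002, -0.1]}, {"jaw": 0, "d": [-0.06, 0.002, -0.11]}, {"jaw": 0, "d": [-0.12, -0.015, -0.11]}, {"jaw": 0, "d": [-0.129, -0.02, -0.11]}, {"jaw": 0, "d": [-0.129, -0.02, -0.11]}]'

```text
time: 26.25
ee_pos: [0.4993, 0.1061, 0.2459]
eef_rot: [[0.034, 0.999, -0.001], [0.999, -0.034, -0.0], [-0.0, -0.001, -1.0]]
force: [-0.4, 1.2, 0.4]
width: 0.0
gripper_force: 0.0
```

Run:
```python
from th3 import *
show(a,C)
g=lambda u,q:None
# stone position: bright profile along/around the axis
G=cv2.cvtColor(a,cv2.COLOR_BGR2GRAY).astype(np.float32)
f=lambda P:float(cv2.remap(G,np.float32([[P[0]]]),np.float32([[P[1]]]),cv2.INTER_LINEAR)[0,0])
print("axial top line",[int(f(pj(C,w((x/1000,0,.114),v)))) for x in range(-118,0,3)])
print("lateral x=-61",[int(f(pj(C,w((-.061,y/1000,.105),v)))) for y in range(-28,29,2)])
print("lateral x=-8",[int(f(pj(C,w((-.008,y/1000,.102),v)))) for y in range(-14,15,1)])
```

```text
-110 -40 [56 55 55 54 54 53 53 53 52 53 52 52 52 51 53 59 70 82 90 96 99 98 95 90]
-40 50 [ 88  81  71  62  58  57  59  61  70 105 134 149 163 171 178 184 185 186
 183 179 169 159 146 131 103  77  87  99 105 104]
60 130 [54 54 53 53 54 54 54 54 54 54 54 55 54 54 54 54 54 54 55 56 59 65 73 82]
axial top line [57, 58, 58, 56, 148, 198, 197, 199, 200, 201, 202, 204, 206, 206, 206, 204, 202, 202, 201, 201, 201, 201, 200, 199, 199, 199, 200, 199, 198, 198, 199, 199, 198, 195, 186, 210, 210, 210, 210, 211]
lateral x=-61 [75, 78, 80, 81, 82, 81, 135, 179, 179, 181, 196, 200, 201, 201, 202, 202, 199, 177, 174, 174, 174, 175, 149, 99, 109, 109, 108, 105, 107]
lateral x=-8 [101, 113, 118, 118, 117, 114, 123, 151, 182, 199, 206, 209, 210, 211, 211, 211, 211, 208, 200, 190, 176, 158, 133, 114, 108, 108, 109, 108, 108]
```

The sleeve now measures about 43–44° + 90° ≈ 2.33 rad. The stone's tail is at x≈-106 mm, so it is home. One more push to make sure it is tight.

Request:
shift_gripper --steps '[{"jaw": 0, "d": [0.06, 0.026, 0]}, {"jaw": 0, "d": [0.12, 0.026, 0]}, {"jaw": 0, "d": [0.13, 0.026, 0.03]}, {"jaw": 0, "d": [0.13, 0.026, 0.08]}, {"jaw": 0, "d": [0.13, 0.026, 0.098]}, {"jaw": 0, "d": [0.13, 0.026, 0.098]}]'

```text
time: 27.05
ee_pos: [0.53, 0.237, 0.1465]
eef_rot: [[0.03, 1.0, -0.002], [1.0, -0.03, -0.001], [-0.001, -0.002, -1.0]]
force: [-0.0, -0.1, 0.1]
width: 0.002
gripper_force: 0.0
```

Request:
shift_gripper --steps '[{"jaw": 0, "d": [0, -0.002, 0.004]}, {"jaw": 0, "d": [0, -0.004, 0.008]}, {"jaw": 0, "d": [0, -0.004, 0.010]}]'

```text
time: 27.42
ee_pos: [0.5302, 0.2373, 0.1422]
eef_rot: [[0.032, 0.999, 0.01], [0.999, -0.032, 0.003], [0.003, 0.009, -1.0]]
force: [0.6, -0.4, 13.2]
width: -0.003
gripper_force: 5.1
```

Request:
shift_gripper --steps '[{"jaw": 0, "d": [0, -0.001, 0.002]}, {"jaw": 0, "d": [0, -0.002, 0.004]}]'

```text
time: 27.68
ee_pos: [0.529, 0.2375, 0.1393]
eef_rot: [[0.033, 0.999, 0.012], [0.999, -0.033, 0.003], [0.004, 0.011, -1.0]]
force: [1.1, -0.6, 17.1]
width: 0.0
gripper_force: 6.5
```

Request:
shift_gripper --steps '[{"jaw": 0, "d": [0, -0.001, 0.002]}, {"jaw": 0, "d": [0, -0.0015, 0.003]}, {"jaw": 0, "d": [0, -0.0015, 0.003]}]'

```text
time: 28.05
ee_pos: [0.5279, 0.2377, 0.137]
eef_rot: [[0.033, 0.999, 0.013], [0.999, -0.033, 0.004], [0.004, 0.013, -1.0]]
force: [0.7, -0.7, 16.7]
width: -0.001
gripper_force: 7.1
```

Request:
shift_gripper --steps '[{"jaw": 0, "d": [0, -0.001, 0.0025]}, {"jaw": 0, "d": [0, -0.0015, 0.004]}, {"jaw": 0, "d": [0, -0.0015, 0.004]}]'

```text
time: 28.42
ee_pos: [0.5265, 0.238, 0.1337]
eef_rot: [[0.033, 0.999, 0.013], [0.999, -0.033, 0.005], [0.005, 0.013, -1.0]]
force: [-0.3, -0.3, 20.9]
width: 0.004
gripper_force: 8.6
```

Request:
shift_gripper --steps '[{"jaw": 0, "d": [0, 0.002, -0.01]}, {"jaw": 0, "d": [0, 0.002, -0.05]}, {"jaw": 0, "d": [0, 0.002, -0.1]}, {"jaw": 0, "d": [-0.06, 0.002, -0.11]}, {"jaw": 0, "d": [-0.12, -0.015, -0.11]}, {"jaw": 0, "d": [-0.129, -0.02, -0.11]}, {"jaw": 0, "d": [-0.129, -0.02, -0.11]}]'

```text
time: 29.3
ee_pos: [0.4971, 0.1074, 0.2379]
eef_rot: [[0.034, 0.999, 0.001], [0.999, -0.034, 0.0], [0.0, 0.001, -1.0]]
force: [-0.1, 0.1, -0.3]
width: 0.002
gripper_force: 0.0
```

Run:
```python
from th3 import *
show(a,C)
G=cv2.cvtColor(a,cv2.COLOR_BGR2GRAY).astype(np.float32)
f=lambda P:float(cv2.remap(G,np.float32([[P[0]]]),np.float32([[P[1]]]),cv2.INTER_LINEAR)[0,0])
print([int(f(pj(C,w((x/1000,0,.114),v)))) for x in range(-118,-90,3)])
```

```text
-110 -40 [54 53 53 52 52 52 51 52 51 51 51 51 51 51 54 64 76 86 93 97 98 96 93 87]
-40 50 [ 85  77  67  59  54  53  55  57  62  90 124 142 155 165 173 177 180 181
 179 176 168 158 146 131 101  74  88  99 103 101]
60 130 [52 53 53 53 53 53 53 53 53 53 53 54 53 53 53 53 53 54 54 56 60 66 75 85]
[56, 58, 59, 57, 149, 195, 195, 196, 198, 198]
```

```bash
python3 -c "
from rig import manip
print(manip.job_done())"
```

```text
the job is handed in; nothing more can be done
None
```

The stone lies in both V rests with its shank fully home. The sleeve is turned to about 2.33 rad and did not move under a last push of about 21 N on the bar. The arm is clear, and I handed the job in at about 29 s.

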